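# Lock off the welding gas with the red key

### The job

Lock off the welding gas: grip the red T-handled key and turn it gently back and forth until the yellow-headed drop pin beside it falls fully home, then stop there, let go and move clear. Do not force the key on once the pin is home, and leave the blue air key as it is.

Things in the scene. Friction and masses are not known exactly. Their poses are not given: they have to be found in the camera images.
- gas_lock: Gas lock: fixed grey box 140 x 140 x 42 mm high, red strip on top. Origin: underside centre, on the red key's axis; z up. Key: 14 mm shank; T-bar 70 mm long, 14 wide, its underside 118 and top 144 mm above the bench, centred on the axis; at key angle 0 its length lies along the box's y. The pin's guide tube (23 mm wide, top at 66 mm) is 50 mm from the axis along +x.
- gas_key (a joint): Red key's angle, rad, positive anticlockwise from above; starts within 0.1 of 0, friction 0.06 N m, stops at -0.75 and 0.75. The engaging angle is hidden, new each time, 0.35 to 0.65 to one side of 0 or the other (sometimes both); the pin falls within 0.08 of it. With the pin home the handle only gives like a spring (3 N m/rad) and returns on release: over 0.3 rad more is forcing it.
- gas_pin: Drop pin, loose and upright in the gas lock's guide tube: steel, 12 mm diameter, 60 mm long, with a yellow head 22 mm wide and 8 mm thick. Origin: centre of its lower end, z up. At first its lower end is 28 mm above the bench (head top 88 mm, black band showing under the head). At the engaging angle it drops 14 mm by itself: head down on the tube, head top at 74 mm.
- air_key_end (a point): End of the blue T-bar of the air lock, 35 mm from that key's axis, 131 mm above the bench. Sizes as the gas lock, white-headed pin; not to be turned.

How it is judged:
By the outcome, as a careful person would: the job done as asked, in the order asked, and still so for the second after the job is handed in, with the robot touching nothing.
It also fails if it takes over 45 s, if anything falls off the work surface, if the arm or the gripper's body presses on something with over 40 N, if the wrist force passes 120 N, or if a joint passes its speed limit or range.

### The arm

A 6-joint arm with a two-finger parallel gripper is mounted at the origin on the work surface. World frame = base frame: x ahead of the robot, y to its left, z up, the work surface at z = 0. Lengths are in m, angles in rad, forces in N, time in s.
With the tool pointing down it reaches from about 0.325 to 0.75 m from the base axis. Payload 7.6 kg.
Tool frame: the origin (TCP) lies at the very end of the fingers, on their centre line; the grasp point (between the pads) lies 19 mm behind it; z points along the fingers, y is the direction in which the jaws open and shut (so a half turn about z gives the same grasp; the last joint's range is limited). The gripper opens to 85 mm and grips with 20 to 120 N. Pads are 22 mm wide; open, the fingers measure 114 mm over their backs; the gripper's body (76 mm by 85 mm) begins 54 mm behind the grasp point. The pads swing forward as they close: fully open they stand 13 mm farther back than shut.
Start: joints at [-1.391, 0.052, 1.401, -0, 1.689, -0.07], TCP at [0.13, -0.509, 0.231] pointing down, gripper open.
Joint ranges: [-2.9, 2.9], [-0.91, 2.17], [0.12, 2.37], [-1.06, 4.2], [0.26, 2.73], [-2.93, 2.93]. Speed limits (rad/s): [2.57, 2.57, 3.01, 3.14, 3.14, 3.14].

### API

Orientations are given as a rotation vector (axis times angle).
In Python, from plant import sense, read_camera, camera_info, sign_off gives the robot as it stands. The module is installed in compiled form; this text tells all that it offers.
- The arm moves only by the shell command python3 -m creep 'ROWS' [FORCE]. ROWS is a JSON object of lists of equal length, an entry for each row: "translation": the shift along the tool's x, y, z in cm, a list of three; "rotation": the turn, a rotation vector about the tool's x, y, z in degrees, a list of three; "gripper": the closure, from -1 (fully open) to 1 (shut). A call has 1 to 10 rows; each row shifts and turns the commanded pose from where the row before left it, along the tool's axes as they then stand; what a row does not reach is not made up. A row lasts 1/8 s, in which the tool goes at most 62.5 mm and 10.7 degrees, less where a joint would pass 70% of its speed; a pose out of reach is approached as far as the arm can. A call with a gripper value outside its range is refused whole. The fingers move at their own pace and stop on an object; FORCE is the grip in N (left out, the last holds). Time passes only in rows, so rows that do not move let the fingers close. It gives the time, the measured TCP pose, the force and the opening at its end, in the units of the state.
- sense(): the state, without advancing time (a new reading comes with each control period).
- read_camera(name): name is "side" or "top"; returns the picture (384x512x3 uint8, red, green, blue); there is no depth.
- camera_info(name): a dict with "mtx" (3x3 intrinsics, pixels), "R" (3x3) and "t" (3): a world point X has camera coordinates R X + t. Camera axes: x right, y down, z forward; pixel columns grow to the right and rows downward; lengths in m; the calibration is good to about 2 mm. A picture is of the moment at which its call begins. camera_info takes no time and is no camera call.
- sign_off(): hands the job in, once; it reports no verdict.
The state is a dict: "t": time; "joints": joint angles; "qd": joint speeds; "joint_torque": joint torques, N m; "position": TCP position; "ee_rot": TCP orientation; "force": force on the tool from outside, world axes, zero at the start; "wrist_torque": the same for the moment, N m; "opening": opening from 0.0 (shut) to 1.0 (fully open).
Only numpy, scipy, OpenCV 4.12 (cv2) and the standard library are available. Lean on these libraries where they do the work, as an engineer would, in place of code of your own. Each camera call takes 0.05 s, during which the arm holds its last target. There are 200 camera calls.

## Working session

There is one attempt and no reset: what is moved stays moved. The work goes in short steps, Python scripts to look and compute and a shell command to move; the robot and the scene stay as the last step left them, time stands still between calls to the robot, and variables do not carry over. Pictures are saved under pics/ and viewed, about 8 in all and at most 12, crops included, and the job is handed in when it is done.

```bash
mkdir -p pics; cat > h.py <<'E'
import numpy as np, cv2
from plant import *
def snap(n,f,crop=None,s=1):
    im=read_camera(n)[:,:,::-1]
    cv2.imwrite('pics/raw_'+f,im)
    if crop: x0,y0,x1,y1=crop; im=im[y0:y1,x0:x1]
    cv2.imwrite('pics/'+f,cv2.resize(im,None,fx=s,fy=s,interpolation=cv2.INTER_CUBIC))
def ray(n,u,v,z):
    c=camera_info(n);R=np.array(c['R']);t=np.array(c['t']);C=-R.T@t
    d=R.T@np.linalg.inv(np.array(c['mtx']))@[u,v,1];return C+d*(z-C[2])/d[2]
def proj(n,X):
    c=camera_info(n);p=np.array(c['mtx'])@(np.array(c['R'])@X+np.array(c['t']));return p[:2]/p[2]
E
python3 - <<'E'
from h import *
a=read_camera('side');b=read_camera('top')
cv2.imwrite('pics/a0.png',a[:,:,::-1]);cv2.imwrite('pics/b0.png',b[:,:,::-1])
s=sense();print(s['t'],s['position'],s['ee_rot'],s['opening'],s['force'])
for n in('side','top'):
    c=camera_info(n);print(n,-np.array(c['R']).T@c['t'],np.array(c['mtx'])[0,0])
E
```

```text
0.1 [ 0.12976526 -0.50843802  0.23054913] [-3.11573684e+00 -3.91168986e-01  1.04956161e-04] 0.997467675137374 [ 0.1784473  -0.09775775 -0.48456896]
side [ 0.29553765 -0.76879165  0.6733816 ] 403.51033536838696
top [0.46303714 0.00687049 0.96687977] 417.8926607053384
```

View pics/a0.png

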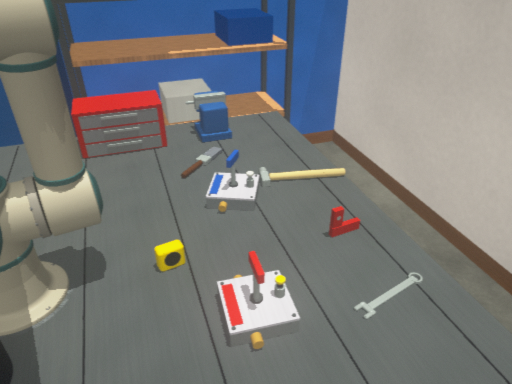

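View pics/b0.png

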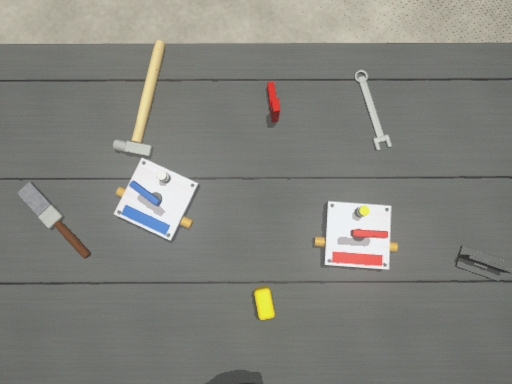

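The side view shows the gas lock at about (258,300) and the air lock at (233,190). In the top view, the gas lock is at (358,236) with its T-bar about (353-387,234) and yellow pin at (363,211). The air lock is at (157,199), well away. I'll enlarge the gas lock.

```bash
python3 - <<'E'
import cv2
from h import *
b=cv2.imread('pics/b0.png')[190:285,305:410];a=cv2.imread('pics/a0.png')[240:350,205:310]
b=cv2.resize(b,(420*1,380),interpolation=cv2.INTER_CUBIC);a=cv2.resize(a,(380*105//110,380),interpolation=cv2.INTER_CUBIC)
cv2.imwrite('pics/c.png',np.hstack([b,a]));print(b.shape,a.shape)
E
```

```text
(380, 420, 3) (380, 362, 3)
```

View pics/c.png

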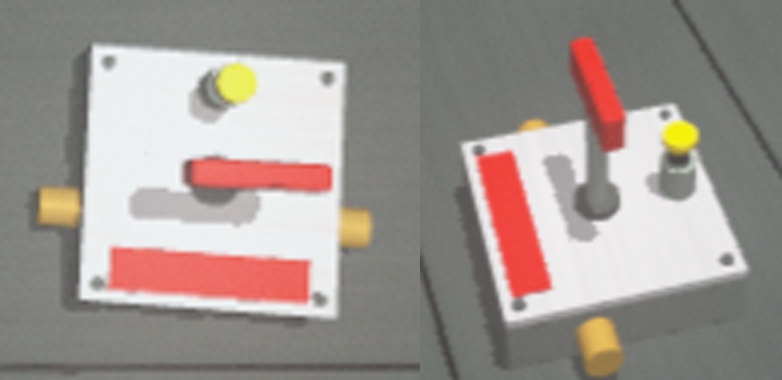

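The enlarged top view shows box-top corners at crop (93,45), (345,63), (337,318) and (80,298). The T-bar runs from (184,171) to (331,178), and the yellow head is at (237,83), with the pin still up.

```bash
python3 - <<'E'
from h import *
f=lambda u,v,z:ray('top',305+u/4-.4,190+v/4-.4,z)
P=[f(*p,.042) for p in[(93,45),(345,63),(337,318),(80,298)]]
print(np.round(P,4));c=np.mean(P,0);print('box',c,[np.linalg.norm(P[i]-P[i-1]) for i in range(4)])
h=f(237,83,.088);print('pin',h,np.linalg.norm((h-c)[:2]))
A=f(184,171,.144);B=f(331,178,.144);print('bar',A,B,(A+B)/2,np.linalg.norm(A-B))
d=A-B;print('bar dir',np.arctan2(d[1],d[0])-np.pi/2)
e=P[0]-P[1]+P[3]-P[2];print('box y dir yaw',np.arctan2(e[1],e[0])-np.pi/2)
A=ray('side',205+585/1-420,0,0) if 0 else None
g=lambda u,v,z:ray('side',205+(u-420)/3.4476-.4,240+v/3.4545-.4,z)
P=[g(*p,.042) for p in[(461,144),(674,104),(747,270),(506,322)]];print('side box',np.mean(P,0))
print('side bar top',(g(582,44,.144)+g(611,118,.144))/2,'pin',g(680,137,.088))
from scipy.spatial.transform import Rotation as R
s=sense();print(R.from_rotvec(s['ee_rot']).as_matrix().round(3))
E
```

```text
[[ 0.561  -0.1545  0.042 ]
 [ 0.5504 -0.2945  0.042 ]
 [ 0.4106 -0.2841  0.042 ]
 [ 0.422  -0.144   0.042 ]]
box [ 0.4860241  -0.21929327  0.042     ] [np.float64(0.1393979837239372), np.float64(0.1403818715937642), np.float64(0.1401635858680683), np.float64(0.1405925058674375)]
pin [ 0.53569697 -0.22202968  0.088     ] 0.04974817927680694
bar [ 0.48785898 -0.17988734  0.144     ] [ 0.48415484 -0.25196298  0.144     ] [ 0.48600691 -0.21592516  0.144     ] 0.07217075856338544
bar dir -0.051347173282860314
box y dir yaw -0.07817316918614448
side box [ 0.48431306 -0.21942812  0.042     ]
side bar top [ 0.4830199  -0.22221546  0.144     ] pin [ 0.53327176 -0.22692893  0.088     ]
[[ 0.969  0.247 -0.   ]
 [ 0.247 -0.969  0.001]
 [ 0.    -0.001 -1.   ]]
```

```bash
python3 -m creep '{"translation":[[4.16,-1.92,0],[4.16,-1.92,0],[4.16,-1.92,0],[4.16,-1.92,0],[4.16,-1.92,0],[4.16,-1.92,0],[4.16,-1.92,0],[4.16,-1.92,0],[4.16,-1.92,0],[4.16,-1.92,0]],"rotation":[[0,0,0],[0,0,0],[0,0,0],[0,0,0],[0,0,0],[0,0,0],[0,0,0],[0,0,0],[0,0,0],[0,0,0]],"gripper":[-1,-1,-1,-1,-1,-1,-1,-1,-1,-1]}'
python3 -m creep '{"translation":[[0,0,0],[0,0,0],[0,0,0],[0,0,0],[0,0,0],[0,0,0],[0,0,0],[0,0,0],[0,0,0]],"rotation":[[0,0,-9.1],[0,0,-9.1],[0,0,-9.1],[0,0,-9.1],[0,0,-9.1],[0,0,-9.1],[0,0,-9.1],[0,0,-9.1],[0,0,0]],"gripper":[0,0,0,0,0,0,0,0,0]}' 30
cat > st.py <<'E'
from h import *
from scipy.spatial.transform import Rotation as R
s=sense();M=R.from_rotvec(s['ee_rot']).as_matrix()
np.set_printoptions(precision=4,suppress=True)
print('t',s['t'],'pos',s['position'],'yaw',np.degrees(np.arctan2(M[1,0],M[0,0])),'op',s['opening'],'F',s['force'],'T',s['wrist_torque'])
d=np.array([.4855,-.2193,.112])-s['position'];print('togo tool cm',100*M.T@d,'z axis',M[:,2])
E
python3 st.py
```

```text
t: 1.35
position: [0.4863, -0.2187, 0.2309]
ee_rot: [-3.117, -0.391, 0.001]
force: [-0.1, 0.4, -0.2]
opening: 1.0
t: 2.48
position: [0.4853, -0.2198, 0.2309]
ee_rot: [-2.278, -2.163, 0.001]
force: [0.5, 0.6, -0.5]
opening: 0.498
t 2.475 pos [ 0.4853 -0.2198  0.2309] yaw 87.03195915986828 op 0.497654779774898 F [ 0.5104  0.594  -0.5349] T [-0.0348  0.0365  0.0369]
togo tool cm [ 0.0428  0.0279 11.8865] z axis [-0.0007  0.0003 -1.    ]
```

```bash
python3 -m creep '{"translation":[[0.04,0.03,1.7],[0,0,1.7],[0,0,1.7],[0,0,1.7],[0,0,1.7],[0,0,1.7],[0,0,1.7],[0,0,0]],"rotation":[[0,0,0],[0,0,0],[0,0,0],[0,0,0],[0,0,0],[0,0,0],[0,0,0],[0,0,0]],"gripper":[0,0,0,0,0,0,0,0]}' 30
python3 st.py; python3 -c "
from h import *
snap('side','s1.png',(180,200,330,350),4)"
```

```text
t: 3.48
position: [0.485, -0.2191, 0.1105]
ee_rot: [-2.275, -2.163, 0.002]
force: [0.0, 0.4, 0.3]
opening: 0.501
t 3.475 pos [ 0.485  -0.2191  0.1105] yaw 87.10838960701619 op 0.5007776514020595 F [0.0325 0.4202 0.3411] T [0.0082 0.0035 0.0262]
togo tool cm [-0.0212  0.0526 -0.1533] z axis [-0.0027  0.0014 -1.    ]
```

View pics/s1.png

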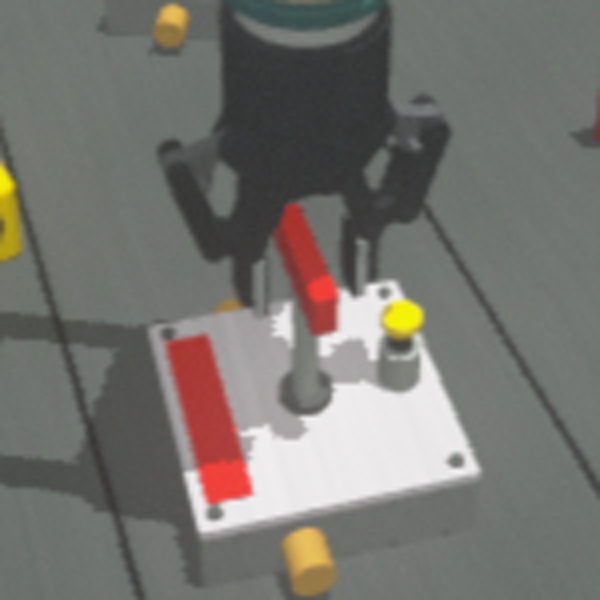

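The side crop shows the T-bar standing centrally between the pads. The yellow head is at crop (403,318), with the black band visible, so the pin is still up and unobstructed in this view. Next I close the gripper.

```bash
cat >> st.py <<'E'
im=read_camera('side').astype(int)[250:310,255:310]
m=(im[...,0]>150)&(im[...,1]>130)&(im[...,2]<90)
y,x=np.nonzero(m);print('PIN px',x.mean()+255,y.mean()+250,len(x),'exp up',proj('side',[.5345,-.2235,.086]),'home',proj('side',[.5345,-.2235,.072]))
E
python3 -m creep '{"translation":[[0,0,0],[0,0,0],[0,0,0],[0,0,0],[0,0,0],[0,0,0]],"rotation":[[0,0,0],[0,0,0],[0,0,0],[0,0,0],[0,0,0],[0,0,0]],"gripper":[0.3,0.5,0.7,1,1,1]}' 30; python3 st.py
```

```text
t: 4.28
position: [0.4851, -0.2196, 0.1131]
ee_rot: [-2.277, -2.164, 0.002]
force: [-6.8, 1.7, 5.3]
opening: 0.159
t 4.275 pos [ 0.4851 -0.2196  0.1131] yaw 87.09074004085974 op 0.15881464861490352 F [-6.7562  1.6759  5.3223] T [ 0.1814  0.955  -0.0144]
togo tool cm [0.0317 0.0423 0.107 ] z axis [-0.0015 -0.0002 -1.    ]
PIN px 280.3380281690141 279.22535211267603 71 exp up [279.914  278.6831] home [279.708  283.6342]
```

```bash
python3 -m creep '{"translation":[[0,-0.05,0],[0,0,0],[0,0,0],[0,0,0],[0,0,0],[0,0,0],[0,0,0]],"rotation":[[0,0,-2],[0,0,-2],[0,0,-2],[0,0,-2],[0,0,-2],[0,0,-2],[0,0,0]],"gripper":[1,1,1,1,1,1,1]}' 30; python3 st.py
```

```text
t: 5.2
position: [0.4851, -0.2196, 0.1131]
ee_rot: [2.036, 2.392, -0.001]
force: [-5.2, 1.2, 5.5]
opening: 0.16
t 5.2 pos [ 0.4851 -0.2196  0.1131] yaw 99.18119773197807 op 0.16022113579911065 F [-5.2116  1.1745  5.5314] T [0.1634 0.8712 0.0727]
togo tool cm [0.0213 0.044  0.1064] z axis [-0.0002 -0.0005 -1.    ]
PIN px 280.22535211267603 279.0281690140845 71 exp up [279.914  278.6831] home [279.708  283.6342]
```

```bash
python3 -m creep '{"translation":[[0,0,0],[0,0,0],[0,0,0],[0,0,0]],"rotation":[[0,0,-1.5],[0,0,-1.5],[0,0,-1.5],[0,0,0]],"gripper":[1,1,1,1]}' 30; python3 st.py
```

```text
t: 5.75
position: [0.4851, -0.2196, 0.1131]
ee_rot: [1.941, 2.47, -0.001]
force: [-5.9, 0.8, 6.4]
opening: 0.161
t 5.75 pos [ 0.4851 -0.2196  0.1131] yaw 103.67379735703115 op 0.16141510519900895 F [-5.9213  0.8285  6.3875] T [0.1636 0.8114 0.0109]
togo tool cm [0.0176 0.0449 0.1062] z axis [-0.0002 -0.0005 -1.    ]
PIN px 280.2328767123288 278.9178082191781 73 exp up [279.914  278.6831] home [279.708  283.6342]
```

```bash
python3 -m creep '{"translation":[[0,0,0],[0,0,0],[0,0,0],[0,0,0]],"rotation":[[0,0,-1.5],[0,0,-1.5],[0,0,-1.5],[0,0,0]],"gripper":[1,1,1,1]}' 30; python3 st.py
```

```text
t: 6.3
position: [0.4851, -0.2196, 0.1131]
ee_rot: [1.843, 2.544, -0.001]
force: [-5.6, 0.6, 5.4]
opening: 0.158
t 6.3 pos [ 0.4851 -0.2196  0.1131] yaw 108.17378749879364 op 0.1580441557462995 F [-5.6159  0.6133  5.4035] T [0.1624 0.8047 0.0758]
togo tool cm [0.0152 0.0448 0.1055] z axis [-0.0001 -0.0005 -1.    ]
PIN px 280.2328767123288 278.9178082191781 73 exp up [279.914  278.6831] home [279.708  283.6342]
```

```bash
python3 - <<'E'
from h import *
snap('side','s2.png',(200,220,320,340),4)
E
```

```text
(no output)
```

View pics/s2.png

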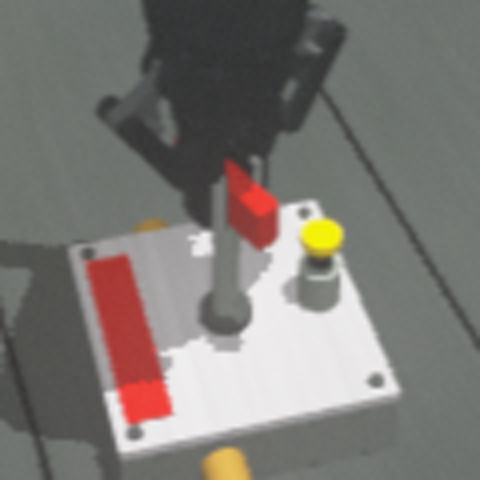

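The key is turning with the gripper. The head at crop (322,238) is still up with its black band showing, so I carry on in small steps.

```bash
python3 -m creep '{"translation":[[0,0,0],[0,0,0],[0,0,0],[0,0,0]],"rotation":[[0,0,-1.5],[0,0,-1.5],[0,0,-1.5],[0,0,0]],"gripper":[1,1,1,1]}' 30; python3 st.py
```

```text
t: 6.9
position: [0.4852, -0.2196, 0.1131]
ee_rot: [1.741, 2.615, -0.001]
force: [-6.3, 1.7, 5.6]
opening: 0.159
t 6.9 pos [ 0.4852 -0.2196  0.1131] yaw 112.675699894537 op 0.1592559549939913 F [-6.2858  1.6804  5.5784] T [0.1414 0.8024 0.0144]
togo tool cm [0.0112 0.0418 0.1069] z axis [-0.     -0.0005 -1.    ]
PIN px 280.2972972972973 278.9054054054054 74 exp up [279.914  278.6831] home [279.708  283.6342]
```

```bash
python3 -m creep '{"translation":[[0,0,0],[0,0,0],[0,0,0],[0,0,0]],"rotation":[[0,0,-1.5],[0,0,-1.5],[0,0,-1.5],[0,0,0]],"gripper":[1,1,1,1]}' 30; python3 st.py
```

```text
t: 7.45
position: [0.4851, -0.2196, 0.1131]
ee_rot: [1.637, 2.681, -0.001]
force: [-4.4, 0.6, 5.9]
opening: 0.158
t 7.45 pos [ 0.4851 -0.2196  0.1131] yaw 117.16960532559148 op 0.15771424622356853 F [-4.3668  0.5895  5.8885] T [0.1604 0.7971 0.0561]
togo tool cm [0.0114 0.0463 0.1085] z axis [-0.     -0.0005 -1.    ]
PIN px 280.2328767123288 278.8904109589041 73 exp up [279.914  278.6831] home [279.708  283.6342]
```

```bash
python3 -m creep '{"translation":[[0,0,0],[0,0,0],[0,0,0],[0,0,0]],"rotation":[[0,0,-1.5],[0,0,-1.5],[0,0,-1.5],[0,0,0]],"gripper":[1,1,1,1]}' 30; python3 st.py
```

```text
t: 8.0
position: [0.4852, -0.2196, 0.1131]
ee_rot: [1.531, 2.743, -0.001]
force: [-5.3, 1.1, 5.5]
opening: 0.155
t 8.0 pos [ 0.4852 -0.2196  0.1131] yaw 121.67600792632493 op 0.15501850563501302 F [-5.2588  1.1245  5.4662] T [0.1823 0.7135 0.103 ]
togo tool cm [0.0055 0.0443 0.1084] z axis [-0.     -0.0005 -1.    ]
PIN px 280.7671232876712 280.0821917808219 73 exp up [279.914  278.6831] home [279.708  283.6342]
```

```bash
python3 -m creep '{"translation":[[0,0,0],[0,0,0]],"rotation":[[0,0,0],[0,0,0]],"gripper":[1,1]}' 30; python3 st.py
```

```text
t: 8.3
position: [0.4852, -0.2196, 0.1131]
ee_rot: [1.531, 2.743, -0.001]
force: [-4.6, 0.3, 6.1]
opening: 0.16
t 8.3 pos [ 0.4852 -0.2196  0.1131] yaw 121.6645381801931 op 0.16024361015072083 F [-4.5795  0.2946  6.0514] T [0.166  0.7802 0.0723]
togo tool cm [0.0053 0.0444 0.1067] z axis [-0.     -0.0005 -1.    ]
PIN px 281.0 280.4473684210526 76 exp up [279.914  278.6831] home [279.708  283.6342]
```

```bash
python3 - <<'E'
from h import *
snap('side','s3.png',(240,240,320,320),5)
a=cv2.imread('pics/raw_s2.png')[240:320,240:320];b=cv2.imread('pics/s3.png')
cv2.imwrite('pics/s3.png',np.hstack([cv2.resize(a,(400,400),interpolation=cv2.INTER_CUBIC),b]))
E
python3 st.py | tail -1
```

```text
PIN px 281.0 280.4473684210526 76 exp up [279.914  278.6831] home [279.708  283.6342]
```

View pics/s3.png

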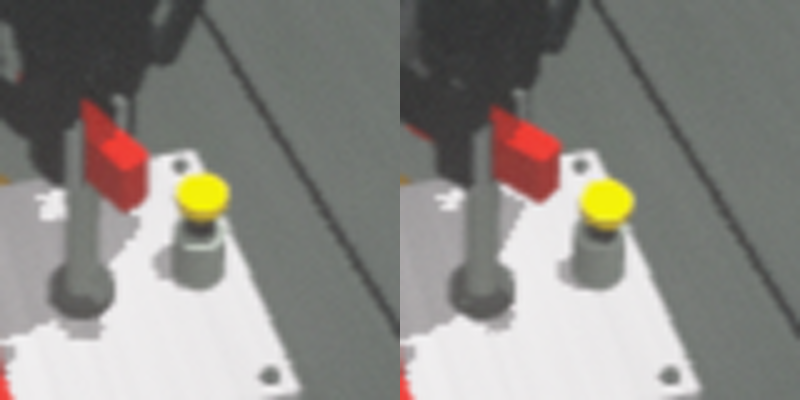

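The right half (now) shows the head a little lower and tilted, at crop (607,202) against (203,195) before, with some of the black band still showing. The pin has only started to drop, so I ease the key on slightly.

```bash
python3 -m creep '{"translation":[[0,0,0],[0,0,0],[0,0,0]],"rotation":[[0,0,-1],[0,0,-1],[0,0,0]],"gripper":[1,1,1]}' 30; python3 st.py
```

```text
t: 8.82
position: [0.4852, -0.2196, 0.1131]
ee_rot: [1.483, 2.769, -0.001]
force: [-5.3, 0.8, 5.9]
opening: 0.152
t 8.825 pos [ 0.4852 -0.2196  0.1131] yaw 123.67273196501243 op 0.15241359673426663 F [-5.2944  0.8067  5.9097] T [0.1292 0.6848 0.0461]
togo tool cm [0.0035 0.0408 0.1097] z axis [ 0.     -0.0005 -1.    ]
PIN px 281.02597402597405 280.61038961038963 77 exp up [279.914  278.6831] home [279.708  283.6342]
```

```bash
python3 -m creep '{"translation":[[0,0,0],[0,0,0],[0,0,0]],"rotation":[[0,0,-1],[0,0,-1],[0,0,0]],"gripper":[1,1,1]}' 30; python3 st.py|grep -v togo;  python3 -m creep '{"translation":[[0,0,0],[0,0,0],[0,0,0]],"rotation":[[0,0,1],[0,0,1],[0,0,0]],"gripper":[1,1,1]}' 30 >/dev/null; python3 st.py|grep -v togo
```

```text
t: 9.25
position: [0.4852, -0.2196, 0.1131]
ee_rot: [1.434, 2.795, -0.001]
force: [-5.1, 1.3, 5.5]
opening: 0.159
t 9.25 pos [ 0.4852 -0.2196  0.1131] yaw 125.67133149044007 op 0.15886919866792457 F [-5.0511  1.289   5.4912] T [0.1265 0.7411 0.034 ]
PIN px 281.02597402597405 280.61038961038963 77 exp up [279.914  278.6831] home [279.708  283.6342]
t 9.675 pos [ 0.4851 -0.2196  0.1131] yaw 123.64144733188026 op 0.15981440604252353 F [-4.9573  1.3725  6.6845] T [ 0.1783  0.7269 -0.0722]
PIN px 280.7916666666667 280.1388888888889 72 exp up [279.914  278.6831] home [279.708  283.6342]
```

```bash
for i in 1; do python3 -m creep '{"translation":[[0,0,0],[0,0,0],[0,0,0]],"rotation":[[0,0,1],[0,0,1],[0,0,0]],"gripper":[1,1,1]}' 30 >/dev/null; python3 st.py|grep -v togo; done; python3 -m creep '{"translation":[[0,0,0],[0,0,0],[0,0,0]],"rotation":[[0,0,1],[0,0,1],[0,0,0]],"gripper":[1,1,1]}' 30 >/dev/null; python3 st.py|grep -v togo
```

```text
t 10.1 pos [ 0.4852 -0.2196  0.1131] yaw 121.64393482912236 op 0.15835661051271652 F [-3.8617  0.9899  6.0026] T [ 0.23    0.7533 -0.0777]
PIN px 280.48 279.88 75 exp up [279.914  278.6831] home [279.708  283.6342]
t 10.525 pos [ 0.4851 -0.2196  0.1131] yaw 119.64877874502548 op 0.15675593764298296 F [-4.8603  1.3824  5.9501] T [ 0.1254  0.7848 -0.0494]
PIN px 280.43835616438355 279.67123287671234 73 exp up [279.914  278.6831] home [279.708  283.6342]
```

```bash
python3 -m creep '{"translation":[[0,0,0],[0,0,0],[0,0,0],[0,0,0],[0,0,0]],"rotation":[[0,0,2],[0,0,2],[0,0,2],[0,0,2],[0,0,0]],"gripper":[1,1,1,1,1]}' 30 >/dev/null; python3 st.py|grep -v togo
python3 -m creep '{"translation":[[0,0,0],[0,0,0],[0,0,0],[0,0,0],[0,0,0],[0,0,0],[0,0,0],[0,0,0],[0,0,0],[0,0,0]],"rotation":[[0,0,4],[0,0,4],[0,0,4],[0,0,4],[0,0,4],[0,0,4],[0,0,4],[0,0,4],[0,0,4],[0,0,0]],"gripper":[1,1,1,1,1,1,1,1,1,1]}' 30 >/dev/null; python3 st.py|grep -v togo
```

```text
t 11.2 pos [ 0.4851 -0.2196  0.113 ] yaw 111.63573129208389 op 0.1600225125224426 F [-4.7891  1.1949  6.4346] T [0.1509 0.8296 0.0047]
PIN px 280.5 279.7027027027027 74 exp up [279.914  278.6831] home [279.708  283.6342]
t 12.5 pos [ 0.485  -0.2196  0.1131] yaw 75.60857826146795 op 0.15940139068510578 F [-5.9244  1.0595  7.0681] T [ 0.148   0.8528 -0.0818]
PIN px 280.43835616438355 279.67123287671234 73 exp up [279.914  278.6831] home [279.708  283.6342]
```

```bash
python3 -m creep '{"translation":[[0,0,0],[0,0,0],[0,0,0],[0,0,0]],"rotation":[[0,0,1.5],[0,0,1.5],[0,0,1.5],[0,0,0]],"gripper":[1,1,1,1]}' 30 >/dev/null; python3 st.py|grep -v togo
```

```text
t 13.05 pos [ 0.485  -0.2196  0.1131] yaw 71.13476324757454 op 0.1590678721904531 F [-6.516   0.8276  6.7966] T [ 0.1415  0.944  -0.0752]
PIN px 280.04615384615386 278.2307692307692 65 exp up [279.914  278.6831] home [279.708  283.6342]
```

```bash
python3 -m creep '{"translation":[[0,0,0],[0,0,0],[0,0,0],[0,0,0]],"rotation":[[0,0,1.5],[0,0,1.5],[0,0,1.5],[0,0,0]],"gripper":[1,1,1,1]}' 30 >/dev/null; python3 st.py|grep -v togo
```

```text
t 13.6 pos [ 0.485  -0.2196  0.1131] yaw 66.63437510261117 op 0.1590615304188024 F [-6.4297  1.3407  6.1037] T [ 0.1938  0.9208 -0.0405]
PIN px 280.07575757575756 278.2878787878788 66 exp up [279.914  278.6831] home [279.708  283.6342]
```

```bash
python3 -m creep '{"translation":[[0,0,0],[0,0,0],[0,0,0],[0,0,0]],"rotation":[[0,0,1.5],[0,0,1.5],[0,0,1.5],[0,0,0]],"gripper":[1,1,1,1]}' 30 >/dev/null; python3 st.py|grep -v togo
```

```text
t 14.15 pos [ 0.485  -0.2196  0.1131] yaw 62.13536968991387 op 0.1595878117217429 F [-5.4936  1.484   6.2388] T [ 0.1492  0.9869 -0.0792]
PIN px 279.8939393939394 283.4090909090909 66 exp up [279.914  278.6831] home [279.708  283.6342]
```

The head dropped about 5 px, to (279.9, 283.4), which matches "home". I stop turning and check.

```bash
python3 - <<'E'
from h import *
snap('side','s4.png',(230,240,310,320),6)
E
python3 st.py
```

```text
t 14.25 pos [ 0.485  -0.2196  0.1131] yaw 62.14984917303374 op 0.15709833613209156 F [-5.0409  1.1832  6.1737] T [ 0.1855  0.8741 -0.0415]
togo tool cm [0.0477 0.0314 0.1076] z axis [-0.0004 -0.0004 -1.    ]
PIN px 279.8939393939394 283.4090909090909 66 exp up [279.914  278.6831] home [279.708  283.6342]
```

View pics/s4.png

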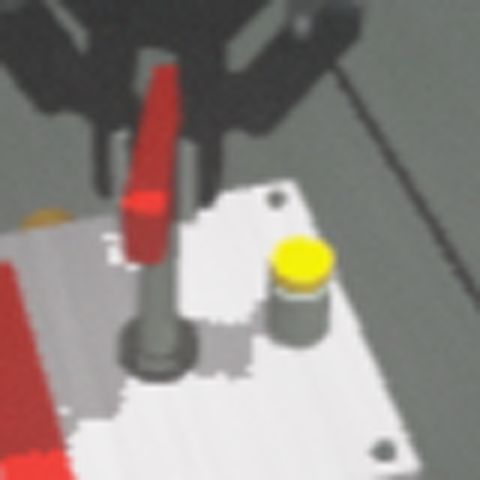

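The pin's head sits flat on the tube at crop (302,262), with no black band. The moment about the key axis is within friction. I release and rise straight up.

```bash
python3 -m creep '{"translation":[[0,0,0],[0,0,0],[0,0,0],[0,0,0],[0,0,0],[0,0,0]],"rotation":[[0,0,0],[0,0,0],[0,0,0],[0,0,0],[0,0,0],[0,0,0]],"gripper":[0.5,0.2,0,0,0,0]}' 
python3 -m creep '{"translation":[[0,0,-1],[0,0,-2],[0,0,-2],[0,0,-2],[0,0,-2],[0,0,-2],[0,0,-2],[0,0,-1],[0,0,0]],"rotation":[[0,0,0],[0,0,0],[0,0,0],[0,0,0],[0,0,0],[0,0,0],[0,0,0],[0,0,0],[0,0,0]],"gripper":[0,0,0,0,0,0,0,0,0]}' ; python3 st.py
python3 -m creep '{"translation":[[-4,0,0],[-4,0,0],[-4,0,0],[-4,0,0],[0,0,0],[0,0,0]],"rotation":[[0,0,0],[0,0,0],[0,0,0],[0,0,0],[0,0,0],[0,0,0]],"gripper":[0,0,0,0,0,0]}'; python3 st.py; python3 - <<'E'
from h import *
a=read_camera('side')[:,:,::-1];b=read_camera('top')[:,:,::-1]
cv2.imwrite('pics/f.png',np.hstack([cv2.resize(a[230:350,190:320],(390,360)),cv2.resize(b[130:290,100:400],(400,213*1)) if 0 else cv2.resize(np.vstack([b[190:285,305:410],b[150:245,105:210]]),(398,720))[:360] if 0 else cv2.resize(b[190:285,305:410],(398,360))]))
cv2.imwrite('pics/raw_top_end.png',b)
c=cv2.imread('pics/b0.png').astype(int)[150:250,105:210];print('air diff',np.abs(c-b[150:250,105:210]).max(2).mean())
E
```

```text
t: 15.05
position: [0.4853, -0.2194, 0.1123]
ee_rot: [2.691, 1.621, -0.0]
force: [0.3, 0.6, 0.6]
opening: 0.497
t: 16.18
position: [0.4855, -0.2195, 0.2531]
ee_rot: [2.69, 1.62, 0.001]
force: [-0.2, -0.7, 0.0]
opening: 0.499
t 16.175 pos [ 0.4855 -0.2195  0.2531] yaw 62.11334125445302 op 0.4992630108476218 F [-0.1524 -0.6958  0.024 ] T [-0.047   0.0047  0.0335]
togo tool cm [ 0.0238 -0.0306 14.1126] z axis [ 0.0014 -0.0008 -1.    ]
PIN px 279.95238095238096 283.55555555555554 63 exp up [279.914  278.6831] home [279.708  283.6342]
t: 16.98
position: [0.4104, -0.3604, 0.2515]
ee_rot: [-2.69, -1.62, 0.0]
force: [0.5, 0.0, -0.1]
opening: 0.502
t 16.975 pos [ 0.4104 -0.3604  0.2515] yaw 62.108639740962175 op 0.5021352356016602 F [ 0.5363  0.049  -0.1092] T [ 0.0071  0.0172 -0.0275]
togo tool cm [15.9706  0.0517 13.9591] z axis [-0.0008  0.0012 -1.    ]
PIN px 280.0 283.5 64 exp up [279.914  278.6831] home [279.708  283.6342]
air diff 2.5868571428571427
```

View pics/f.png

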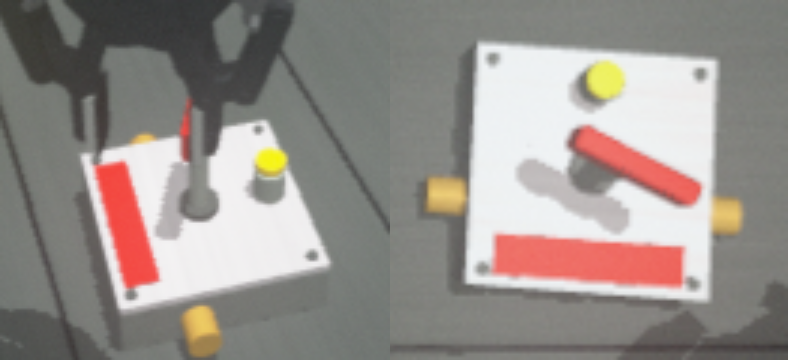

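The final views show the head down on the tube, at (270,160) in the side half and (605,80) in the top half. The key rests turned clockwise at its engaging angle. The gripper is clear, and the air lock is unchanged.

```bash
python3 -c "
from plant import sign_off
print(sign_off())"
```

```text
the job is handed in; nothing more can be done
None
```

The gas is locked off: the yellow-headed pin is fully home, the red key is released, and the gripper is clear. I handed the job in at about 17 s of the 45 s allowed.

- **Anticlockwise:** I turned the key to about +0.70 rad. Near +0.6 the pin tilted and seemed to dip slightly, but it never dropped.
- **Clockwise:** I turned back the other way in small steps. The pin dropped somewhere between about -0.33 and -0.41 rad, and I stopped there without pushing the key further.
- **Pin check:** After release, the yellow head is at pixel (280.0, 283.5), against (279.7, 283.6) predicted for fully home. The black band under the head was gone in the close-up before release.
- **Force check:** The moment about the key axis stayed near friction level, at most about 0.1 N m, so the key was not forced. Forces at the wrist are about zero now that the gripper is clear, 25 cm above the bench.
- **Air key:** I never touched the blue key. A before-and-after comparison of that area in the top view shows only noise-level differences.

No check on the final state failed. The only odd reading was the pin's tilt on the anticlockwise side.

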